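# Stow the pot lids and tea tins in the foam tray

### The arm

A 7-joint arm with a two-finger parallel gripper is mounted at the origin on the work surface. World frame = base frame: x ahead of the robot, y to its left, z up, the work surface at z = 0. Lengths are in m, angles in rad, forces in N, time in s.
With the tool pointing down it reaches from about 0.35 to 0.9 m from the base axis. Payload 19.9 kg.
Tool frame: the origin (TCP) lies between the finger pads; the fingertips stand 14 mm ahead of it and the grasp point (between the pads) lies 5 mm behind it (robot.nose_length is the distance from the TCP to the fingertips, in m); z points along the fingers, x is the direction in which the jaws open and shut, and the axes are right-handed (so a half turn about z gives the same grasp; the last joint's range is limited). The gripper opens to 94 mm and grips with 3 to 60 N. Pads are 16 mm wide; open, the fingers measure 119 mm over their backs; the gripper's body (75 mm by 177 mm) begins 78 mm behind the grasp point.
Start: joints at [-1.363, 0.417, -0.01, 1.614, 0.005, 1.111, -0.053], TCP at [0.154, 0.606, 0.219] pointing down, gripper open.
Joint ranges: [-2.81, 2.81], [-0.39, 2.02], [-1.27, 1.25], [0.06, 2.57], [-1.19, 4.33], [0.19, 2], [-2.82, 2.82]. Speed limits (rad/s): [1.89, 1.89, 2.39, 2.39, 3.01, 3.01, 3.01].

### API

Orientations are given as a rotation vector (axis times angle).
In Python, from rig import robot, eyes, job gives the robot as it stands.
- The arm moves only by the tool arm_command, never from a script. Its argument "targets" is a list that holds one entry, the list of rows, each a list of 7 numbers: the opening, from -1 (shut) to 1 (fully open), so that 0 is half open, then the shift along the world's x, y, z in mm, then the turn, a rotation vector about the world's x, y, z in degrees. In form: [[[gripper, x, y, z, wx, wy, wz], ...]]. A call has 1 to 20 rows; each row is the pose to reach, as a shift and turn from the pose commanded when the call began; what a row does not reach only later rows make up. A row lasts 1/12 s, in which the tool goes at most 41.7 mm and 7.16 degrees, less where a joint would pass 70% of its speed; a pose out of reach is approached as far as the arm can. A call with a gripper value outside its range is refused whole. The fingers move at their own pace and stop on an object; "force" is the grip in N (left out, the last holds). Time passes only in rows, so rows that repeat a pose let the fingers close. It gives the time, the measured TCP pose, the force and the opening at its end, in the units of the state.
- robot.observe(): the state, without advancing time (a new reading comes with each control period).
- eyes.read_camera(name): name is "scene" or "side" or "wrist"; returns the picture (420x560x3 uint8, red, green, blue); there is no depth.
- eyes.calibration(name): a dict with "K" (3x3 intrinsics, pixels), "dist" ([k1, k2, p1, p2, k3] as OpenCV has them; the pictures are not rectified), "R" (3x3) and "t" (3): a world point X has camera coordinates R X + t; the wrist camera has in their place "hand_eye" (4x4, takes a point from camera to tool coordinates, whose origin is the TCP and whose axes are the tool frame's). Camera axes: x right, y down, z forward; pixel columns grow to the right and rows downward; lengths in m; the calibration is good to about 2 mm. A picture is of the moment at which its call begins: read the wrist's pose just before it. calibration takes no time and is no camera call.
- job.sign_off(): hands the job in, once; it reports no verdict.
The state is a dict: "t": time; "qpos": joint angles; "qvel": joint speeds; "effort": joint torques, N m; "tcp_pos": TCP position; "ee_rot": TCP orientation; "ft_force": force on the tool from outside, world axes, zero at the start; "moment": the same for the moment, N m; "width": finger opening in m.
Only numpy, scipy, OpenCV 4.12 (cv2) and the standard library are available. Lean on these libraries where they do the work, as an engineer would, in place of code of your own. Each camera call takes 0.05 s, during which the arm holds its last target. There are 200 camera calls.

### The job

Stow the pot lids and tea tins in the padded tray so that nothing rattles on the trip. Nest all the pot lids hollow side up in one another, in order of size, with the largest at the bottom sitting square on the foam tray with its knob in the round hole. Press every tea tin from the tea box upright into a square cutout of the foam until it is fully home (any tin in any cutout), leave the tea box shut, and do not disturb the glass cups and saucers.

Things in the scene. Friction and masses are not known exactly. Their poses are not given: they have to be found in the camera images.
- lid_a: Domed aluminium pot lid, the largest, 124 mm across, always there; lies hollow side up on its knob. Origin: centre of the knob's flat face (underside as it lies), z up out of the hollow. Heights: black knob (48 mm across) 0 to 14, crown 14 to 18, shallow dome to 30, upright grey silicone rim band 28 to 46, 8 mm thick, outer radius 62: pinch it there. Nested, its origin is 18 mm above that of the lid below.
- lid_b: Domed aluminium pot lid, the second largest, 112 mm across, may be absent; lies hollow side up on its knob. Origin: centre of the knob's flat face (underside as it lies), z up out of the hollow. Heights: black knob (48 mm across) 0 to 14, crown 14 to 18, shallow dome to 30, upright grey silicone rim band 28 to 46, 8 mm thick, outer radius 56: pinch it there. Nested, its origin is 18 mm above that of the lid below.
- lid_c: Domed aluminium pot lid, the third largest, 100 mm across, may be absent; lies hollow side up on its knob. Origin: centre of the knob's flat face (underside as it lies), z up out of the hollow. Heights: black knob (48 mm across) 0 to 14, crown 14 to 18, shallow dome to 30, upright grey silicone rim band 28 to 46, 8 mm thick, outer radius 50: pinch it there. Nested, its origin is 18 mm above that of the lid below.
- lid_d: Domed aluminium pot lid, the smallest, 88 mm across, may be absent; lies hollow side up on its knob. Origin: centre of the knob's flat face (underside as it lies), z up out of the hollow. Heights: black knob (48 mm across) 0 to 14, crown 14 to 18, shallow dome to 30, upright grey silicone rim band 28 to 46, 8 mm thick, outer radius 44: pinch it there. Nested, its origin is 18 mm above that of the lid below.
- tin_0: Plain metal tea tin with a paper band, one of up to four alike, may be absent; square body 46 x 46 mm, 60 mm high, round 36 mm cap from 60 to 70 mm. Origin: centre of the underside, z up, x and y square to its sides. Starts upright in a compartment of the tea box, roughly square to it, rising 36 mm above the box's walls.
- tin_1: Plain metal tea tin with a paper band, one of up to four alike, may be absent; square body 46 x 46 mm, 60 mm high, round 36 mm cap from 60 to 70 mm. Origin: centre of the underside, z up, x and y square to its sides. Starts upright in a compartment of the tea box, roughly square to it, rising 36 mm above the box's walls.
- tin_2: Plain metal tea tin with a paper band, one of up to four alike, may be absent; square body 46 x 46 mm, 60 mm high, round 36 mm cap from 60 to 70 mm. Origin: centre of the underside, z up, x and y square to its sides. Starts upright in a compartment of the tea box, roughly square to it, rising 36 mm above the box's walls.
- tin_3: Plain metal tea tin with a paper band, one of up to four alike, may be absent; square body 46 x 46 mm, 60 mm high, round 36 mm cap from 60 to 70 mm. Origin: centre of the underside, z up, x and y square to its sides. Starts upright in a compartment of the tea box, roughly square to it, rising 36 mm above the box's walls.
- tray: Stowage tray fixed on the shelf: dark grey foam block 166 (x) x 316 (y) mm, 40 mm high, in a thin wooden frame (5 mm thick, 36 high). Origin: centre of the underside, z up. In its top: a round hole near the -y end for the largest lid's knob, and four square cutouts (2 x 2) towards the +y end for tins.
- knob_hole (a point): Centre of the mouth of the round hole in the foam (56 mm across, 28 mm deep), level with the foam's top. The largest lid's knob drops in freely until its crown lies on the foam: its origin is then 14 mm below this point.
- cutout_0 (a point): Centre of the floor of one square foam cutout, 28 mm below the foam's top, sides along the tray's x and y, 76 mm from the next. 52 mm wide in y; in x the springy foam leaves only 43 mm (bevelled to 52 at the top), so a tin stops about 18 mm short under its own weight and must be pressed down with roughly 10 N; fully home its origin is here.
- cutout_1 (a point): Centre of the floor of one square foam cutout, 28 mm below the foam's top, sides along the tray's x and y, 76 mm from the next. 52 mm wide in y; in x the springy foam leaves only 43 mm (bevelled to 52 at the top), so a tin stops about 18 mm short under its own weight and must be pressed down with roughly 10 N; fully home its origin is here.
- cutout_2 (a point): Centre of the floor of one square foam cutout, 28 mm below the foam's top, sides along the tray's x and y, 76 mm from the next. 52 mm wide in y; in x the springy foam leaves only 43 mm (bevelled to 52 at the top), so a tin stops about 18 mm short under its own weight and must be pressed down with roughly 10 N; fully home its origin is here.
- cutout_3 (a point): Centre of the floor of one square foam cutout, 28 mm below the foam's top, sides along the tray's x and y, 76 mm from the next. 52 mm wide in y; in x the springy foam leaves only 43 mm (bevelled to 52 at the top), so a tin stops about 18 mm short under its own weight and must be pressed down with roughly 10 N; fully home its origin is here.
- tea_box: Wooden tea box fixed on the shelf, 182 (x) x 157 (y) mm, lower part 40 mm high, floor 6 mm, walls 5 mm thick. Origin: centre of the underside; -x is the front. Four compartments centred at x -49 and +27 mm, y -38 and +38 mm; dividers end 32 mm above the shelf; behind them a slot with a scoop that stays.
- tea_flap (a joint): Deep hinged flap lid of the tea box, 182 x 157 mm, 44 mm deep: 0 shut, 1.65 rad fully open (as it starts), hinged along the upper rear edge of the box. It stays open by itself above about 1.25 rad and falls shut, damped, once pushed forward past that; this takes about 2 N at its upper edge.
- flap_hinge (a point): Middle of the flap's hinge line, at the middle of the upper rear edge of the tea box (91 mm behind its centre, 40 mm up), parallel to the box's y axis.
- flap_top (a point): Middle of the flap's free front edge on its outer face; with the flap open this is its highest rear edge, about 217 mm above the shelf and 58 mm behind the hinge; the outer face runs from there straight down to 36 mm above the shelf, 44 mm behind the hinge.
- cup_1: Small glass cup, 68 mm across, 65 mm high, standing on its saucer; leave it alone. Origin: centre of the underside.
- cup_2: Small glass cup, 68 mm across, 65 mm high, standing on its saucer; leave it alone. Origin: centre of the underside.
- saucer_1: White ceramic saucer, 104 mm across, 14 mm high; leave it alone. Origin: centre of the underside.
- saucer_2: White ceramic saucer, 104 mm across, 14 mm high; leave it alone. Origin: centre of the underside.
Not all that is in view belongs to the job. What is shaped like the tin_3 but yellow is not meant.

How it is judged:
By the outcome, as a careful person would: the job done as asked, in the order asked, and still so for the second after the job is handed in, with the robot touching nothing.
Of lid_b, lid_c, lid_d only 2 to 3 are there at a start; the rules pass over those that are not, and their reading is None.
Of tin_0, tin_1, tin_2, tin_3 only 2 to 3 are there at a start; the rules pass over those that are not, and their reading is None.
At some moment in a run one of lid_a, lid_b, lid_c, lid_d may be knocked a few centimetres aside while the robot is not near it.
It also fails if it takes over 210 s, if anything falls off the work surface, if the arm or the gripper's body presses on something with over 40 N, if the wrist force passes 120 N, or if a joint passes its speed limit or range.

## Working session

There is one attempt and no reset: what is moved stays moved. The work goes in short steps, Python scripts to look and compute and a tool call to move; the robot and the scene stay as the last step left them, time stands still between calls to the robot, and variables do not carry over. Pictures are saved under pics/ and viewed, about 12 in all and at most 16, crops included, and the job is handed in when it is done.

Besides the shell and the picture viewer there is one more tool, called as name(argument=value, ...) on one line, values as JSON. arm_command: Moves the arm, as the interface text tells. Its arguments: {"type":"object","properties":{"targets":{"type":"array"},"force":{"type":"number"}},"required":["targets"]}

```bash
mkdir -p pics; ls; cat > h.py <<'E'
import numpy as np, cv2
from scipy.spatial.transform import Rotation as Ro
from rig import robot, eyes, job
def cam(n):
    c=eyes.calibration(n)
    K=np.array(c["K"]);d=np.array(c["dist"],float)
    if n=="wrist":
        o=robot.observe();T=np.eye(4);T[:3,:3]=Ro.from_rotvec(o["ee_rot"]).as_matrix();T[:3,3]=o["tcp_pos"]
        W=np.linalg.inv(T@np.array(c["hand_eye"]));return K,d,W[:3,:3],W[:3,3]
    return K,d,np.array(c["R"]),np.array(c["t"])
def proj(C,X):
    K,d,R,t=C
    return cv2.projectPoints(np.atleast_2d(np.array(X,float)),cv2.Rodrigues(R)[0],t,K,d)[0][:,0]
def back(C,uv,z):
    K,d,R,t=C
    p=cv2.undistortPoints(np.array(uv,float).reshape(-1,1,2),K,d)[:,0]
    r=np.c_[p,np.ones(len(p))]@R; o=-R.T@t
    return o+r*((z-o[2])/r[:,2])[:,None]
def snap(n,f):
    C=cam(n);im=eyes.read_camera(n);cv2.imwrite(f"pics/{f}.png",im[:,:,::-1]);return C,im
E
python3 - <<'E'
from h import *
o=robot.observe();print({k:np.round(v,3) for k,v in o.items()})
for n in("scene","side"):
    C,_=snap(n,n+"0");print(n,-C[2].T@C[3], C[0][0,0])
snap("wrist","wrist0")
E
```

```text
pics
{'t': np.float64(0.0), 'qpos': array([-1.363,  0.418, -0.01 ,  1.614,  0.005,  1.111, -0.053]), 'qvel': array([ 0.001, -0.002, -0.001, -0.   , -0.   , -0.001, -0.002]), 'effort': array([-3.0000e-03, -8.5123e+01,  6.3700e-01, -4.2601e+01, -4.9000e-02,
        1.8000e-02,  0.0000e+00]), 'tcp_pos': array([0.154, 0.605, 0.219]), 'ee_rot': array([ 2.480e+00,  1.927e+00, -2.000e-03]), 'ft_force': array([-0.057, -0.966,  0.186]), 'moment': array([-0.007, -0.031, -0.025]), 'width': np.float64(0.094)}
scene [ 0.9909141  -0.14061883  0.97178577] 381.5002420444202
side [ 0.34096804 -1.14551621  0.82256034] 433.99353831640565
```

View pics/scene0.png

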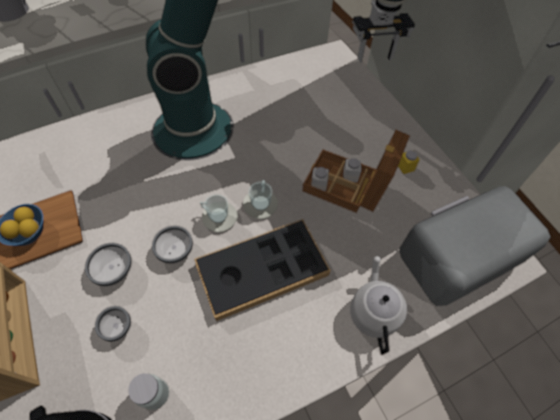

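View pics/side0.png

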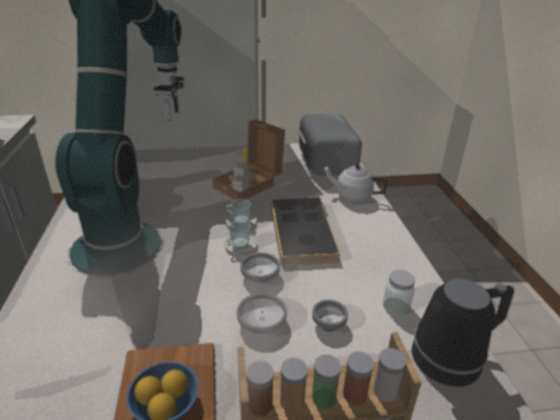

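The scene shows three lids at (108,265), (173,245) and (113,323), the tray at (262,268), and the tea box at (340,180) with tins at (319,178) and (352,170). Look-alikes are the yellow tin behind the flap at (409,162) and the jar at (147,390), neither of which is wanted.

```bash
python3 - <<'E'
from h import *
C=cam("scene")
for n,uv,z in [("lidL",(108,265),.046),("lidM",(173,245),.046),("lidS",(113,323),.046),("hole",(231,275),.04),("tin1",(320,171),.076),("tin2",(353,163),.076),
 ("trayTL",(196,262),.04),("trayTR",(316,222),.04),("trayBR",(328,266),.04),("trayBL",(215,314),.04)]:
    print(n,back(C,uv,z).round(3))
im=cv2.imread("pics/scene0.png")
cv2.imwrite("pics/c1.png",cv2.resize(im[120:350,70:430],None,fx=2.2,fy=2.2,interpolation=cv2.INTER_CUBIC))
E
```

```text
lidL [[ 0.426 -0.368  0.046]]
lidM [[ 0.441 -0.19   0.046]]
lidS [[ 0.588 -0.391  0.046]]
hole [[ 0.587 -0.078  0.04 ]]
tin1 [[0.403 0.283 0.076]]
tin2 [[0.417 0.39  0.076]]
trayTL [[ 0.513 -0.149  0.04 ]]
trayTR [[0.537 0.201 0.04 ]]
trayBR [[0.671 0.166 0.04 ]]
trayBL [[ 0.668 -0.152  0.04 ]]
```

View pics/c1.png

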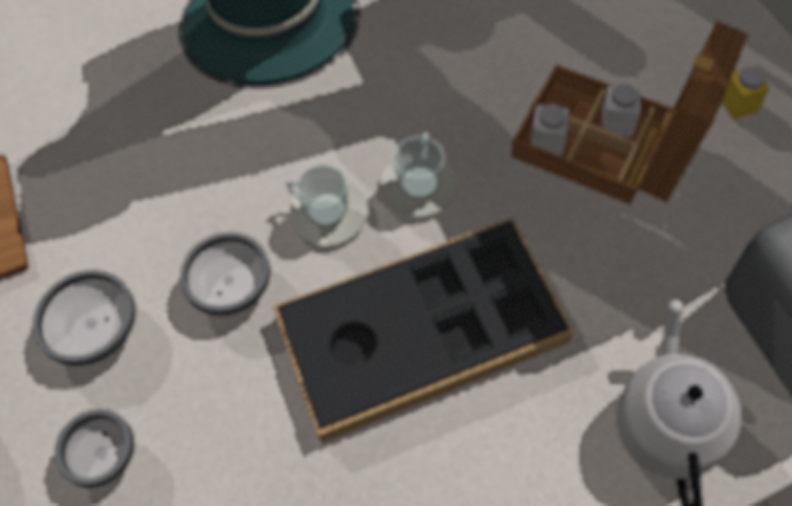

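arm_command(targets=[[[1,0,0,80,0,0,-7],[1,0,0,130,0,0,-14],[1,100,-100,200,0,0,-25],[1,226,-275,230,0,0,-75],[1,226,-275,230,0,0,-75],[1,226,-275,230,0,0,-75],[1,226,-275,230,0,0,-75],[1,226,-275,230,0,0,-75],[1,226,-275,230,0,0,-75],[1,226,-275,230,0,0,-75],[1,226,-275,230,0,0,-75],[1,226,-275,230,0,0,-75],[1,226,-275,230,0,0,-75],[1,226,-275,230,0,0,-75],[1,226,-275,230,0,0,-75],[1,226,-275,230,0,0,-75],[1,226,-275,230,0,0,-75]]], force=50)

```text
t: 1.57
tcp_pos: [0.3798, 0.3314, 0.4489]
ee_rot: [3.141, 0.022, -0.001]
ft_force: [-0.4, 0.1, 0.1]
width: 0.0937
```

```bash
python3 - <<'E'
from h import *
print(np.array(eyes.calibration("wrist")["hand_eye"]).round(3))
C,im=snap("wrist","w1");print(C[0],C[1],-C[2].T@C[3],back(C,[(280,210),(0,0),(559,0),(0,419),(559,419)],0.05).round(3))
o=robot.observe();print(o["t"],o["tcp_pos"],o["ee_rot"],o["qpos"].round(2))
E
```

```text
[[ 1.     0.001  0.001 -0.002]
 [-0.001  0.971  0.238 -0.069]
 [-0.001 -0.238  0.971 -0.164]
 [ 0.     0.     0.     1.   ]]
[[304.90278964   0.         271.90048328]
 [  0.         304.90278964 208.59258122]
 [  0.           0.           1.        ]] [-0.01299857  0.          0.          0.          0.        ] [0.37718536 0.40051753 0.6127159 ] [[ 0.395  0.26   0.05 ]
 [-0.075  0.61   0.05 ]
 [ 0.848  0.624  0.05 ]
 [-0.248 -0.253  0.05 ]
 [ 1.058 -0.234  0.05 ]]
1.6167 [0.37989966 0.33123794 0.44901633] [ 3.14090502e+00  2.13889399e-02 -8.58192719e-04] [-1.12  0.06  0.37  1.56 -0.02  1.53 -0.74]
```

View pics/w1.png

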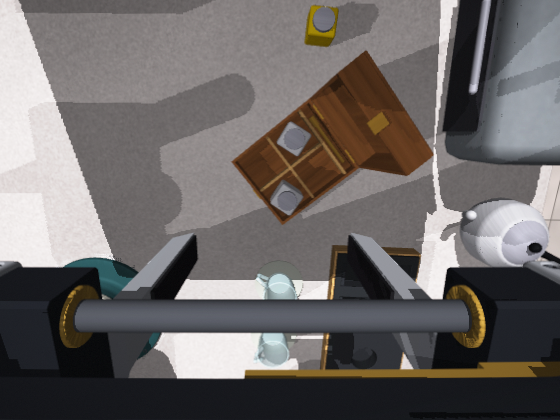

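The wrist view shows the tea box turned about 36°, with its flap at upper right, grey tins with caps at (293,137) and (287,200), and the other two compartments empty. The yellow tin at (322,18) is outside the box.

```bash
python3 - <<'E'
from h import *
C=cam("wrist");
P=back(C,[(233,160),(283,222),(308,102),(358,171)],.04)[:,:2]
print(P.round(3),np.linalg.norm(P[0]-P[1]),np.linalg.norm(P[0]-P[2]))
v=P[2]-P[0]+P[3]-P[1];u=P[0]-P[1];print("yaw",np.degrees(np.arctan2(v[1],v[0])),np.degrees(np.arctan2(u[1],u[0]))-90)
T=back(C,[(293,136),(287,200)],.076)[:,:2];c=P.mean(0);a=np.arctan2(v[1],v[0]);R=np.array([[np.cos(a),np.sin(a)],[-np.sin(a),np.cos(a)]])
print(c,T,(T-c)@R.T, back(C,[(323,18)],.07))
# flap upper corners
print("flap top corners z~.21",back(C,[(367,52),(433,155)],.21))
# tin squares at z .066
im=cv2.imread("pics/w1.png");cv2.imwrite("pics/c2.png",cv2.resize(im[90:240,220:370],None,fx=4,fy=4,interpolation=cv2.INTER_CUBIC))
E
```

```text
[[0.306 0.352]
 [0.402 0.233]
 [0.441 0.457]
 [0.54  0.335]] 0.15269272913504672 0.17111294308150565
yaw 36.987083656678706 38.90807275828965
[0.42207379 0.34417082] [[0.4135811  0.3973034 ]
 [0.40622919 0.28498559]] [[ 0.0251827   0.04755027]
 [-0.04826411 -0.0377428 ]] [[0.4563528  0.58176943 0.07      ]]
flap top corners z~.21 [[0.49132405 0.49881992 0.21      ]
 [0.58865529 0.37683249 0.21      ]]
```

arm_command(targets=[[[1,30,-150,0,0,0,0],[1,60,-300,0,0,0,0],[1,80,-600,0,0,0,0],[1,80,-740,0,0,0,0],[1,80,-740,0,0,0,0],[1,80,-740,0,0,0,0],[1,80,-740,0,0,0,0],[1,80,-740,0,0,0,0],[1,80,-740,0,0,0,0],[1,80,-740,0,0,0,0],[1,80,-740,0,0,0,0],[1,80,-740,0,0,0,0],[1,80,-740,0,0,0,0],[1,80,-740,0,0,0,0],[1,80,-740,0,0,0,0],[1,80,-740,0,0,0,0],[1,80,-740,0,0,0,0],[1,80,-740,0,0,0,0],[1,80,-740,0,0,0,0],[1,80,-740,0,0,0,0]]])

```text
t: 3.28
tcp_pos: [0.458, -0.4153, 0.4475]
ee_rot: [3.141, 0.007, -0.006]
ft_force: [-0.2, 0.9, 0.0]
width: 0.0935
```

```bash
python3 - <<'E'
from h import *
C,im=snap("wrist","w2")
o=robot.observe();print(o["t"],o["tcp_pos"],o["ee_rot"],o["qpos"].round(2))
E
```

```text
3.3333 [ 0.45873635 -0.41297958  0.44803373] [ 3.14083398  0.009731   -0.00512902] [-0.03  0.46  1.1   1.3  -0.4   1.62  1.01]
```

View pics/w2.png

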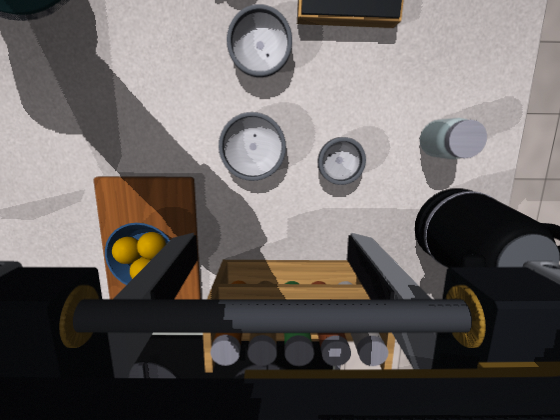

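The view shows lids at (253,147), (259,41) and (341,160), with the tray's end at the top, plus a jar, a kettle and a spice rack that do not matter here.

```bash
cat >> h.py <<'E'
def fitlid(C,im,c0,h=0.0,Rs=(62,56,50,44)):
    """centre of a lid (rim top at h+46mm) near world xy c0; dark rim between bright inside"""
    from scipy.optimize import minimize
    g=cv2.GaussianBlur(cv2.cvtColor(im,cv2.COLOR_RGB2GRAY),(3,3),0).astype(np.float32)
    a=np.linspace(0,2*np.pi,120,endpoint=False);out=[]
    def ring(c,r,z):
        p=proj(C,np.c_[c[0]+r*np.cos(a),c[1]+r*np.sin(a),np.full(120,z)]).astype(np.float32)
        return cv2.remap(g,p[:,0][None],p[:,1][None],cv2.INTER_LINEAR)[0]
    for R in Rs:
        r=R/1000
        f=lambda c:np.mean(ring(c,r-.004,h+.046)-.5*ring(c,r-.0115,h+.044)-.5*np.minimum(ring(c,r+.004,h+.046),ring(c,r-.004,h+.046)+60))
        best=min((f((c0[0]+x,c0[1]+y)),x,y) for x in np.arange(-.02,.021,.004) for y in np.arange(-.02,.021,.004))
        s=minimize(f,[c0[0]+best[1],c0[1]+best[2]],method="Nelder-Mead",options=dict(initial_simplex=[[c0[0]+best[1]+i,c0[1]+best[2]+j] for i,j in((0,0),(.004,0),(0,.004))]))
        out.append((s.fun,R,s.x))
    return sorted(out,key=lambda o:o[0])
E
python3 - <<'E'
from h import *
C=cam("wrist");im=cv2.imread("pics/w2.png")[:,:,::-1].copy()
Cs=cam("scene");ims=cv2.imread("pics/scene0.png")[:,:,::-1].copy()
for uv in[(253,147),(259,41),(341,160)]:
    c=back(C,uv,.046)[0]
    print(c.round(3),*[(round(float(f),1),R,x.round(4)) for f,R,x in fitlid(C,im,c)[:3]],"\n   scene",*[(round(float(f),1),R,x.round(4)) for f,R,x in fitlid(Cs,ims,c)[:2]])
P=back(Cs,np.array([(277,306),(513,221),(571,328),(321,430)])/2.2+(70,120),.038)[:,:2]
print(P.round(3), back(Cs,np.array([(353,342)])/2.2+(70,120),.035))
E
```

```text
[ 0.421 -0.367  0.046] (-36.8, 62, array([ 0.4211, -0.3678])) (-31.9, 56, array([ 0.4209, -0.3705])) (-25.9, 50, array([ 0.4317, -0.3726])) 
   scene (-41.5, 62, array([ 0.4244, -0.3679])) (-19.8, 56, array([ 0.4224, -0.3738]))
[ 0.433 -0.191  0.046] (-49.0, 56, array([ 0.4337, -0.195 ])) (-29.6, 44, array([ 0.4434, -0.2029])) (-28.6, 50, array([ 0.4366, -0.2006])) 
   scene (-39.7, 56, array([ 0.4389, -0.1925])) (-18.9, 50, array([ 0.4383, -0.1989]))
[ 0.583 -0.39   0.046] (-35.2, 44, array([ 0.5804, -0.3902])) (-13.6, 50, array([ 0.5764, -0.4054])) (-12.3, 62, array([ 0.5625, -0.402 ])) 
   scene (-36.9, 44, array([ 0.5906, -0.3918])) (-15.6, 50, array([ 0.597 , -0.3996]))
[[ 0.504 -0.147]
 [ 0.516  0.171]
 [ 0.68   0.166]
 [ 0.671 -0.152]] [[ 0.58516704 -0.07906548  0.035     ]]
```

arm_command(targets=[[[-0.1,0,0,-60,0,0,0],[-0.1,0,0,-120,0,0,0],[-0.1,0,0,-160,0,0,0],[-0.1,0,0,-160,0,0,0],[-0.1,0,0,-160,0,0,0],[-0.1,0,0,-160,0,0,0],[-0.1,0,0,-160,0,0,0],[-0.1,0,0,-160,0,0,0],[-0.1,0,0,-160,0,0,0]]])

```text
t: 4.08
tcp_pos: [0.461, -0.4099, 0.2914]
ee_rot: [3.14, 0.019, 0.003]
ft_force: [1.2, 0.6, -0.2]
width: 0.0428
```

```bash
python3 - <<'E'
from h import *
C,im=snap("wrist","w3")
o=robot.observe();print(o["t"],o["tcp_pos"],o["ee_rot"],o["qpos"].round(2),o["width"])
for c,R in(((.422,-.368),62),((.582,-.391),44),((.434,-.195),56)):
    print(proj(C,[*c,.046]),fitlid(C,im,c,Rs=(R,)))
E
```

```text
4.1333 [ 0.46089048 -0.4097915   0.29099976] [3.14040569e+00 1.92251085e-02 2.68603061e-03] [-0.04  0.52  1.04  1.57 -0.47  1.31  1.08] 0.042629095909235595
[[243.5329551  154.44952283]] [(np.float64(-42.48623275756836), 62, array([ 0.41956504, -0.36858809]))]
[[362.56674169 173.38001646]] [(np.float64(-41.29801559448242), 44, array([ 0.57843974, -0.39177238]))]
[[252.42927577   8.19575054]] [(np.float64(-34.26651382446289), 56, array([ 0.4328405 , -0.19729077]))]
```

View pics/w3.png

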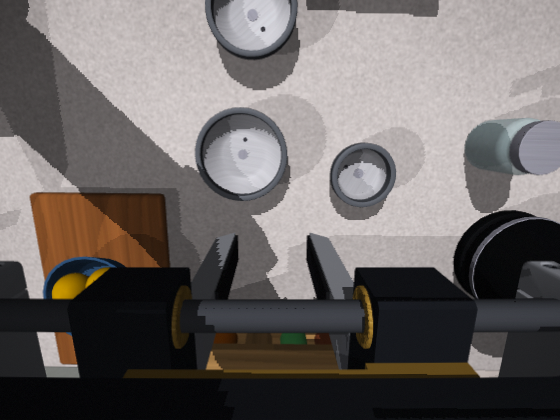

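arm_command(targets=[[[-0.1,18,42,-40,0,0,0],[-0.1,18,42,-80,0,0,0],[-0.1,18,42,-120,0,0,0],[-0.1,18,42,-160,0,0,0],[-0.1,18,42,-190,0,0,0],[-0.1,18,42,-215,0,0,0],[-0.1,18,42,-230,0,0,0],[-0.1,18,42,-242,0,0,0],[-0.1,18,42,-243,0,0,0],[-0.1,18,42,-243,0,0,0],[-1,18,42,-243,0,0,0],[-1,18,42,-243,0,0,0],[-1,18,42,-243,0,0,0],[-1,18,42,-243,0,0,0],[-1,18,42,-243,0,0,0],[-1,18,42,-243,0,0,0],[-1,18,42,-243,0,0,0]]], force=50)

```text
t: 5.55
tcp_pos: [0.4787, -0.3673, 0.0466]
ee_rot: [-3.141, -0.019, -0.0]
ft_force: [-0.0, 1.2, 2.1]
width: 0.0084
```

arm_command(targets=[[[-1,0,0,30,0,0,0],[-1,0,0,70,0,0,0],[-1,0,0,110,0,0,0],[-1,0,0,150,0,0,0],[-1,40,40,180,0,0,0],[-1,80,80,190,0,0,0],[-1,110,120,190,0,0,0],[-1,140,150,190,0,0,0],[-1,160,160,190,0,0,0],[-1,160,160,190,0,0,0],[-1,160,160,190,0,0,0],[-1,160,160,190,0,0,0],[-1,160,160,190,0,0,0],[-1,160,160,190,0,0,0]]])

```text
t: 6.72
tcp_pos: [0.6376, -0.2086, 0.2365]
ee_rot: [3.141, 0.016, -0.0]
ft_force: [-0.3, 0.5, -2.0]
width: 0.0081
```

```bash
python3 - <<'E'
from h import *
C,im=snap("wrist","w4")
Cs,ims=snap("scene","s4")
o=robot.observe();print(o["t"],o["tcp_pos"],o["ee_rot"],o["ft_force"],o["moment"],o["width"])
cv2.imwrite("pics/m4.png",np.vstack([cv2.resize(im[:250],None,fx=1.35,fy=1.35),cv2.resize(ims[180:360,60:340],None,fx=2.7*0.73,fy=2.7*.73*0+1.4)[:, :552] if 0 else cv2.resize(ims[200:330,80:360],(756,351))])[:,:,::-1][:600] if 1 else 0)
t=o["tcp_pos"];print("lid pred",t[0]-.058,t[1])
for h in(t[2]-.047,):
    print(fitlid(Cs,ims,(t[0]-.058,t[1]),h,Rs=(62,)))
print("lids now scene",fitlid(Cs,ims,(.438,-.193),Rs=(56,)),fitlid(Cs,ims,(.585,-.39),Rs=(44,)))
E
```

```text
6.8167 [ 0.63783002 -0.20837842  0.23664638] [-3.14151166e+00 -1.62673592e-02 -1.78570408e-04] [ 0.44989535 -0.03753373 -1.82320298] [-0.06181111 -0.06455111  0.03322008] 0.00853610943245299
lid pred 0.5798300246426102 -0.2083784228486163
[(np.float64(-15.693082809448242), 62, array([ 0.58375709, -0.21139728]))]
lids now scene [(np.float64(-11.713126182556152), 56, array([ 0.43804193, -0.19390445]))] [(np.float64(-38.873146057128906), 44, array([ 0.58935165, -0.39201526]))]
```

View pics/m4.png

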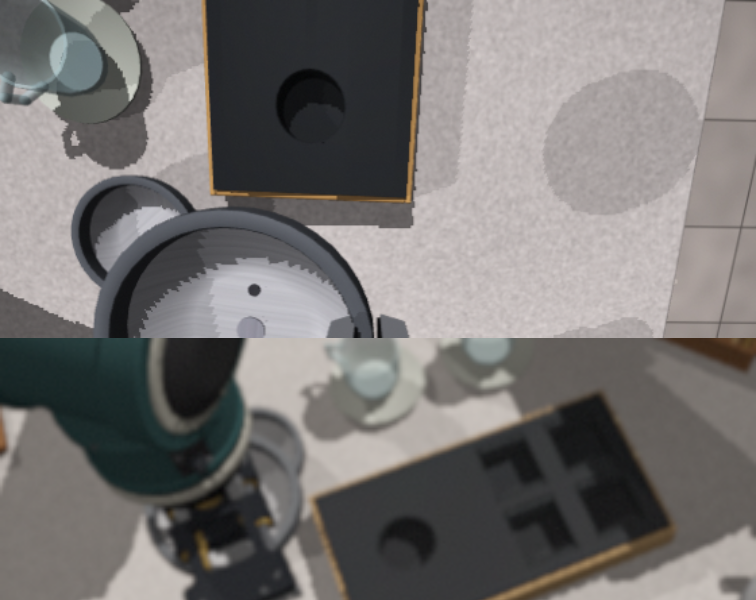

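```bash
python3 - <<'E'
from h import *
C=cam("wrist");q=lambda p,z:back(C,np.array(p,float)/1.35,z).round(4)
print("hole",q([(276,106),(345,106),(310.5,69),(310.5,143.5)],.04))
print("frame corners",q([(212,194),(410,201),(205,0),(423,0)],.038))
z=.19+.046
print("lid",q([(95,330),(235,208),(373,310)],z), q([(250,328)],.19+.018))
im=cv2.imread("pics/w4.png")[:,:,::-1].copy()
print(fitlid(C,im,(.434,-.195),Rs=(56,)))
E
```

```text
hole [[ 0.5604 -0.0804  0.04  ]
 [ 0.6169 -0.0798  0.04  ]
 [ 0.5892 -0.0523  0.04  ]
 [ 0.5881 -0.1094  0.04  ]]
frame corners [[ 0.5018 -0.1517  0.038 ]
 [ 0.673  -0.1558  0.038 ]
 [ 0.5073 -0.0028  0.038 ]
 [ 0.6778 -0.0011  0.038 ]]
lid [[ 0.5203 -0.2021  0.236 ]
 [ 0.5835 -0.1503  0.236 ]
 [ 0.6386 -0.1918  0.236 ]] [[ 0.5783 -0.2108  0.208 ]]
[(np.float64(-26.432340621948242), 56, array([ 0.44169619, -0.19068771]))]
```

arm_command(targets=[[[-1,9,40,0,0,0,0],[-1,9,80,-20,0,0,0],[-1,9,115,-60,0,0,0],[-1,9,129,-100,0,0,0],[-1,9,129,-125,0,0,0],[-1,9,129,-140,0,0,0],[-1,9,129,-140,0,0,0],[-1,9,129,-140,0,0,0],[-1,9,129,-146,0,0,0],[-1,9,129,-150,0,0,0],[-1,9,129,-154,0,0,0],[-1,9,129,-156,0,0,0],[-1,9,129,-158,0,0,0],[-1,9,129,-158,0,0,0]]])

```text
t: 7.98
tcp_pos: [0.6474, -0.0784, 0.0783]
ee_rot: [-3.142, -0.019, 0.0]
ft_force: [0.2, -0.2, -1.5]
width: 0.0085
```

arm_command(targets=[[[-1,0,0,-2,0,0,0],[-1,0,0,-4,0,0,0],[-1,0,0,-6,0,0,0],[-1,0,0,-7,0,0,0],[-1,0,0,-7,0,0,0]]])

```text
t: 8.4
tcp_pos: [0.6482, -0.0785, 0.072]
ee_rot: [3.141, 0.019, 0.002]
ft_force: [1.0, 1.4, 7.6]
width: 0.0085
```

arm_command(targets=[[[-0.3,0,0,0,0,0,0],[-0.3,0,0,0,0,0,0],[-0.3,0,0,0,0,0,0],[-0.3,0,0,0,0,0,0],[-0.3,0,0,30,0,0,0],[-0.3,0,0,70,0,0,0],[-0.3,0,0,110,0,0,0],[-0.3,0,-40,150,0,0,0],[-0.3,-40,-80,180,0,0,0],[-0.3,-70,-110,190,0,0,0],[-0.3,-100,-150,190,0,0,0],[-0.3,-130,-190,190,0,0,0],[-0.3,-130,-220,190,0,0,0],[-0.3,-130,-220,190,0,0,0],[-0.3,-130,-220,190,0,0,0],[-0.3,-130,-220,190,0,0,0],[-0.3,-130,-220,190,0,0,0],[-0.3,-130,-220,190,0,0,0]]])

```text
t: 9.9
tcp_pos: [0.5182, -0.2973, 0.2612]
ee_rot: [-3.141, -0.021, 0.001]
ft_force: [0.8, 0.7, 0.3]
width: 0.0329
```

```bash
python3 - <<'E'
from h import *
C,im=snap("wrist","w5")
Cs,ims=snap("scene","s5")
o=robot.observe();print(o["t"],o["tcp_pos"],o["ee_rot"],o["ft_force"],o["width"])
print("b w",fitlid(C,im,(.436,-.194),Rs=(56,)),"s",fitlid(Cs,ims,(.436,-.194),Rs=(56,)))
print("a w",fitlid(C,im,(.588,-.08),.026,Rs=(62,)),"s",fitlid(Cs,ims,(.588,-.08),.026,Rs=(62,)))
cv2.imwrite("pics/m5.png",cv2.resize(im[:280],None,fx=1.4,fy=1.4)[:,:,::-1])
E
```

```text
10.0 [ 0.51812471 -0.29731008  0.2611888 ] [-3.14131693e+00 -2.17391706e-02  5.93749824e-04] [-1.73349258e-01 -4.73298274e-01  1.51332205e-04] 0.03266010113139165
b w [(np.float64(-38.87380599975586), 56, array([ 0.43596054, -0.19439746]))] s [(np.float64(-39.247802734375), 56, array([ 0.4388956 , -0.19261689]))]
a w [(np.float64(-13.956929206848145), 62, array([ 0.57991702, -0.08870462]))] s [(np.float64(-18.472002029418945), 62, array([ 0.59473785, -0.08796109]))]
```

View pics/m5.png

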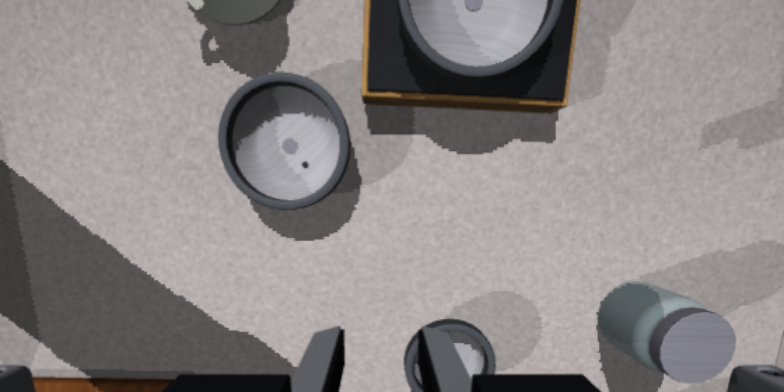

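The largest lid sits level in the tray. The second lid is at crop (284,141), i.e. world (0.436,-0.194).

arm_command(targets=[[[-0.2,-10,40,0,0,0,0],[-0.2,-20,80,0,0,0,0],[-0.2,-30,103,-40,0,0,0],[-0.2,-30,103,-80,0,0,0],[-0.2,-30,103,-120,0,0,0],[-0.2,-30,103,-160,0,0,0],[-0.2,-30,103,-190,0,0,0],[-0.2,-30,103,-205,0,0,0],[-0.2,-30,103,-214,0,0,0],[-0.2,-30,103,-214,0,0,0],[-0.2,-30,103,-214,0,0,0],[-1,-30,103,-214,0,0,0],[-1,-30,103,-214,0,0,0],[-1,-30,103,-214,0,0,0],[-1,-30,103,-214,0,0,0],[-1,-30,103,-214,0,0,0],[-1,-30,103,-214,0,0,0]]])

```text
t: 11.42
tcp_pos: [0.4878, -0.1954, 0.0477]
ee_rot: [-3.142, -0.019, -0.001]
ft_force: [0.4, 1.5, 2.5]
width: 0.0086
```

arm_command(targets=[[[-1,0,0,30,0,0,0],[-1,0,0,70,0,0,0],[-1,0,0,110,0,0,0],[-1,0,0,150,0,0,0],[-1,30,-10,180,0,0,0],[-1,60,-20,180,0,0,0],[-1,100,-20,180,0,0,0],[-1,140,-30,180,0,0,0],[-1,150,-30,180,0,0,0],[-1,150,-30,180,0,0,0],[-1,150,-30,180,0,0,0],[-1,150,-30,180,0,0,0],[-1,150,-30,180,0,0,0],[-1,150,-30,180,0,0,0]]])

```text
t: 12.58
tcp_pos: [0.637, -0.2252, 0.2278]
ee_rot: [-3.141, -0.019, -0.001]
ft_force: [0.2, 0.6, -1.1]
width: 0.0082
```

```bash
python3 - <<'E'
from h import *
C,im=snap("wrist","w6")
o=robot.observe();print(o["t"],o["tcp_pos"],o["ee_rot"],o["ft_force"],o["width"])
cv2.imwrite("pics/m6.png",cv2.resize(im[:280],None,fx=1.4,fy=1.4)[:,:,::-1])
E
```

```text
12.6333 [ 0.63713113 -0.22518222  0.22781898] [-3.14113295e+00 -1.86813531e-02 -7.01694845e-04] [ 0.51666649 -0.2010233  -1.97917487] 0.008745896371960903
```

View pics/m6.png

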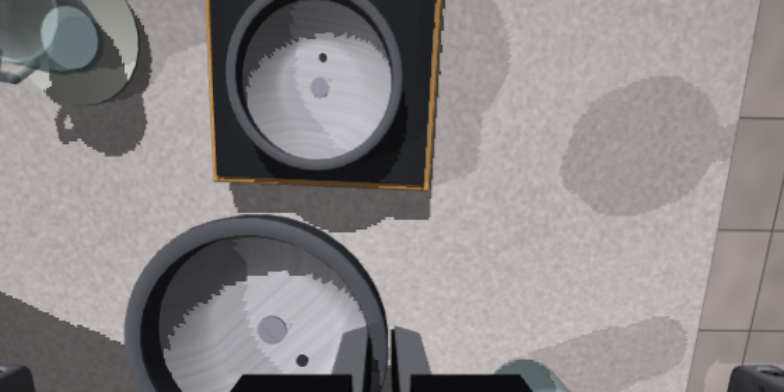

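```bash
python3 - <<'E'
from h import *
C=cam("wrist");q=lambda p,z:back(C,np.array(p,float)/1.4,z).round(4)
print("a disc",q([(319.5,87.5)],.044),"rim",q([(226,78),(403,78),(316,168)],.072))
print("b disc",q([(272,329)],.198),"rim",q([(125,330),(255,215)],.226),q([(387,330)],.226))
from scipy.optimize import minimize
g=cv2.imread("pics/w6.png",0).astype(np.float32);a=np.linspace(0,2*np.pi,160,endpoint=False)
def ring(c,r,z):
    p=proj(C,np.c_[c[0]+r*np.cos(a),c[1]+r*np.sin(a),np.full(160,z)]).astype(np.float32);k=p[:,1]>2
    return cv2.remap(g,p[k,0][None],p[k,1][None],1)[0].mean()
# rim-top is lighter than both inside wall and dark foam
f=lambda c:-ring(c,.058,.072)+ring(c,.0645,.072)
print("a fit",min(((f((x,y)),x,y) for x in np.arange(.575,.602,.0015) for y in np.arange(-.093,-.067,.0015))))
E
```

```text
a disc [[ 0.5879 -0.0833  0.044 ]] rim [[ 0.5272 -0.0837  0.072 ]
 [ 0.6493 -0.0823  0.072 ]
 [ 0.5881 -0.1429  0.072 ]]
b disc [[ 0.5837 -0.2224  0.198 ]] rim [[ 0.5305 -0.2141  0.226 ]
 [ 0.5867 -0.1669  0.226 ]] [[ 0.638  -0.2127  0.226 ]]
a fit (np.float32(-63.18667), np.float64(0.5869999999999995), np.float64(-0.08099999999999999))
```

arm_command(targets=[[[-1,3,40,0,0,0,0],[-1,3,80,0,0,0,0],[-1,3,115,-20,0,0,0],[-1,3,141,-50,0,0,0],[-1,3,141,-80,0,0,0],[-1,3,141,-100,0,0,0],[-1,3,141,-110,0,0,0],[-1,3,141,-116,0,0,0],[-1,3,141,-120,0,0,0],[-1,3,141,-124,0,0,0],[-1,3,141,-128,0,0,0],[-1,3,141,-131,0,0,0],[-1,3,141,-131,0,0,0]]])

```text
t: 13.72
tcp_pos: [0.6405, -0.0845, 0.0963]
ee_rot: [-3.141, -0.019, 0.0]
ft_force: [-0.5, -0.0, -1.9]
width: 0.0084
```

arm_command(targets=[[[-1,0,0,-2,0,0,0],[-1,0,0,-4,0,0,0],[-1,0,0,-5,0,0,0],[-1,0,0,-5,0,0,0]]])

```text
t: 14.05
tcp_pos: [0.641, -0.0845, 0.0918]
ee_rot: [3.141, 0.019, 0.001]
ft_force: [0.9, 1.2, 4.2]
width: 0.0083
```

arm_command(targets=[[[-0.3,0,0,0,0,0,0],[-0.3,0,0,0,0,0,0],[-0.3,0,0,0,0,0,0],[-0.3,0,0,0,0,0,0],[-0.3,0,0,30,0,0,0],[-0.3,0,0,70,0,0,0],[-0.3,0,0,110,0,0,0],[-0.3,0,-40,140,0,0,0],[-0.3,0,-80,160,0,0,0],[-0.3,0,-120,160,0,0,0],[-0.3,0,-160,160,0,0,0],[-0.3,0,-200,160,0,0,0],[-0.3,0,-240,160,0,0,0],[-0.3,-10,-280,160,0,0,0],[-0.3,-20,-320,160,0,0,0],[-0.3,-20,-360,160,0,0,0],[-0.3,-20,-390,160,0,0,0],[-0.3,-20,-400,160,0,0,0],[-0.3,-20,-400,160,0,0,0],[-0.3,-20,-400,160,0,0,0]]])

```text
t: 15.72
tcp_pos: [0.6203, -0.4845, 0.251]
ee_rot: [-3.141, -0.018, 0.001]
ft_force: [-0.4, 1.3, 0.2]
width: 0.0332
```

arm_command(targets=[[[-0.3,0,0,0,0,0,0],[-0.3,0,0,0,0,0,0],[-0.3,0,0,0,0,0,0]]])

```text
t: 15.97
tcp_pos: [0.6214, -0.4829, 0.2517]
ee_rot: [-3.141, -0.022, -0.001]
ft_force: [-0.7, -0.3, 0.4]
width: 0.0328
```

```bash
python3 - <<'E'
from h import *
C,im=snap("wrist","w7");Cs,ims=snap("scene","s7")
o=robot.observe();print(o["t"],o["tcp_pos"],o["ee_rot"],o["ft_force"],o["width"],o["qpos"].round(2))
print("d w",fitlid(C,im,(.582,-.391),Rs=(44,)),"s",fitlid(Cs,ims,(.582,-.391),Rs=(44,)))
cv2.imwrite("pics/m7.png",np.hstack([cv2.resize(im[:280,120:480],(468,364)),cv2.resize(ims[200:340,190:318],(332,364))])[:,:,::-1])
E
```

```text
16.0667 [ 0.62108053 -0.48339023  0.25169448] [-3.14142922e+00 -2.08105489e-02 -4.83053219e-04] [ 0.05748354  0.24308008 -0.18534373] 0.03302215708349455 [ 0.2   0.86  0.89  1.09 -0.64  1.45  0.99]
d w [(np.float64(-31.99062156677246), 44, array([ 0.58706754, -0.39654241]))] s [(np.float64(-36.39118194580078), 44, array([ 0.59050346, -0.39180087]))]
```

View pics/m7.png

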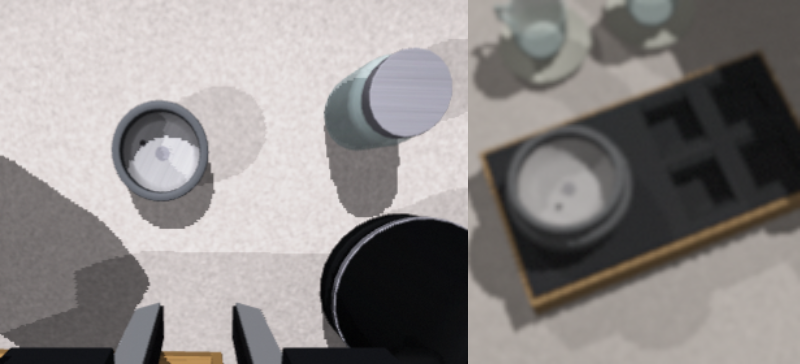

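Lid b is nested squarely in lid a. Lid d is near (0.587,-0.395), and I'll pinch it on the robot side to stay clear of the kettle.

arm_command(targets=[[[-0.2,-25,30,0,0,0,0],[-0.2,-50,60,0,0,0,0],[-0.2,-74,88,-30,0,0,0],[-0.2,-74,88,-70,0,0,0],[-0.2,-74,88,-110,0,0,0],[-0.2,-74,88,-150,0,0,0],[-0.2,-74,88,-180,0,0,0],[-0.2,-74,88,-195,0,0,0],[-0.2,-74,88,-204,0,0,0],[-0.2,-74,88,-204,0,0,0],[-0.2,-74,88,-204,0,0,0],[-1,-74,88,-204,0,0,0],[-1,-74,88,-204,0,0,0],[-1,-74,88,-204,0,0,0],[-1,-74,88,-204,0,0,0],[-1,-74,88,-204,0,0,0],[-1,-74,88,-204,0,0,0]]])

```text
t: 17.48
tcp_pos: [0.5466, -0.3966, 0.0478]
ee_rot: [3.141, 0.019, 0.0]
ft_force: [-0.6, 0.3, 2.7]
width: 0.0074
```

arm_command(targets=[[[-1,0,0,30,0,0,0],[-1,0,0,70,0,0,0],[-1,0,0,110,0,0,0],[-1,0,0,150,0,0,0],[-1,0,40,180,0,0,0],[-1,0,80,190,0,0,0],[-1,0,120,190,0,0,0],[-1,0,150,190,0,0,0],[-1,0,170,190,0,0,0],[-1,0,170,190,0,0,0],[-1,0,170,190,0,0,0],[-1,0,170,190,0,0,0],[-1,0,170,190,0,0,0]]])

```text
t: 18.57
tcp_pos: [0.5461, -0.2276, 0.2375]
ee_rot: [3.141, 0.016, -0.0]
ft_force: [-0.1, -0.3, -1.4]
width: 0.0075
```

```bash
python3 - <<'E'
from h import *
C,im=snap("wrist","w8")
o=robot.observe();print(o["t"],o["tcp_pos"],o["ee_rot"],o["ft_force"],o["width"])
cv2.imwrite("pics/m8.png",cv2.resize(im[:280],None,fx=1.4,fy=1.4)[:,:,::-1])
E
```

```text
18.6167 [ 0.54613915 -0.22768419  0.23743487] [ 3.14102431e+00  1.61386035e-02 -3.43305445e-04] [ 0.78254158  0.39943412 -1.8722491 ] 0.007513330427560561
```

View pics/m8.png

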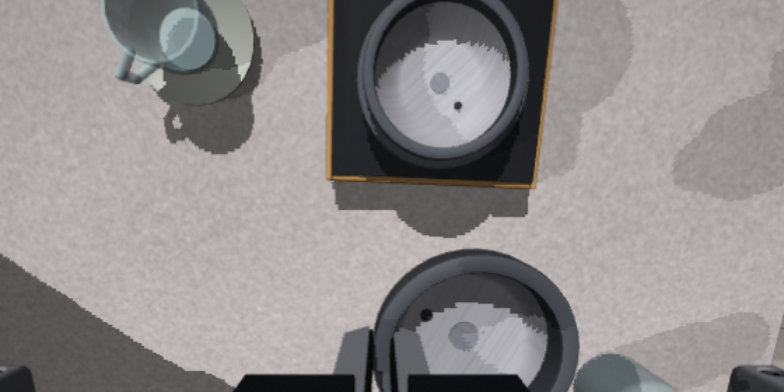

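```bash
python3 - <<'E'
from h import *
C=cam("wrist");q=lambda p,z:back(C,np.array(p,float)/1.4,z).round(4)
print("b disc",q([(440,83)],.062),"rim",q([(363,75),(528,75),(445,158)],.09))
print("d disc",q([(463,334.5)],.2077),"rim",q([(375,335),(579,335),(475,249)],.236))
E
```

```text
b disc [[ 0.5865 -0.0836  0.062 ]] rim [[ 0.5312 -0.0854  0.09  ]
 [ 0.6418 -0.084   0.09  ]
 [ 0.5886 -0.1381  0.09  ]]
d disc [[ 0.584  -0.2266  0.2077]] rim [[ 0.5421 -0.2172  0.236 ]
 [ 0.6258 -0.2164  0.236 ]
 [ 0.5808 -0.1815  0.236 ]]
```

arm_command(targets=[[[-1,2,40,0,0,0,0],[-1,2,80,0,0,0,0],[-1,2,115,-20,0,0,0],[-1,2,143,-50,0,0,0],[-1,2,143,-75,0,0,0],[-1,2,143,-95,0,0,0],[-1,2,143,-105,0,0,0],[-1,2,143,-111,0,0,0],[-1,2,143,-115,0,0,0],[-1,2,143,-118,0,0,0],[-1,2,143,-121,0,0,0],[-1,2,143,-123,0,0,0],[-1,2,143,-123,0,0,0]]])

```text
t: 19.7
tcp_pos: [0.5486, -0.0835, 0.1145]
ee_rot: [-3.141, -0.019, -0.0]
ft_force: [-0.4, 0.0, -0.9]
width: 0.0075
```

arm_command(targets=[[[-1,0,0,-2,0,0,0],[-1,0,0,-4,0,0,0],[-1,0,0,-5,0,0,0],[-1,0,0,-5,0,0,0]]])

```text
t: 20.03
tcp_pos: [0.5485, -0.0834, 0.1097]
ee_rot: [-3.141, -0.019, 0.0]
ft_force: [-3.2, 2.5, 7.5]
width: 0.0073
```

arm_command(targets=[[[-0.3,0,0,0,0,0,0],[-0.3,0,0,0,0,0,0],[-0.3,0,0,0,0,0,0],[-0.3,0,0,0,0,0,0],[-0.3,0,0,30,0,0,0],[-0.3,0,0,70,0,0,0],[-0.3,0,0,110,0,0,0],[0.2,0,0,150,0,0,0],[0.2,20,0,190,0,0,0],[0.2,45,-20,220,0,0,0],[0.2,45,-40,220,0,0,0],[0.2,45,-40,220,0,0,0],[0.2,45,-40,220,0,0,0],[0.2,45,-40,220,0,0,0],[0.2,45,-40,220,0,0,0]]])

```text
t: 21.28
tcp_pos: [0.5933, -0.1225, 0.3289]
ee_rot: [-3.141, -0.02, 0.001]
ft_force: [-0.5, 0.9, -0.3]
width: 0.0566
```

```bash
python3 - <<'E'
from h import *
C,im=snap("wrist","w9");Cs,ims=snap("scene","s9")
o=robot.observe();print(o["t"],o["tcp_pos"],o["ee_rot"],o["ft_force"],o["width"])
cv2.imwrite("pics/m9.png",np.hstack([cv2.resize(im[:280,120:480],(468,364)),cv2.resize(ims[200:340,190:318],(332,364))])[:,:,::-1])
E
```

```text
21.3833 [ 0.59339671 -0.12252647  0.32906637] [-3.14114466e+00 -2.04710297e-02  9.58845078e-04] [-0.35107499  0.6248014  -0.2909557 ] 0.056429456380133775
```

View pics/m9.png

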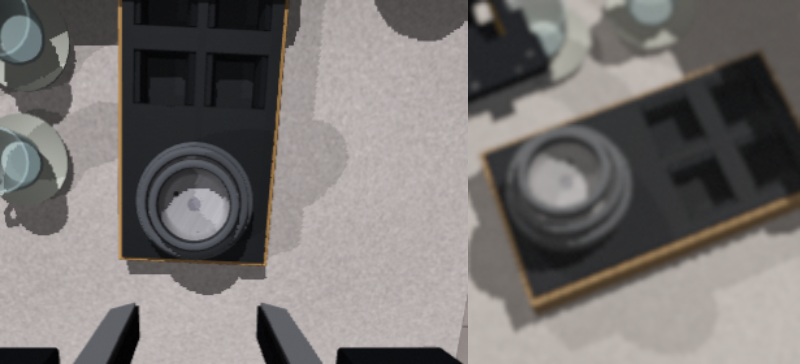

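All three lids are nested concentrically. The near cutouts' mouths are at crop (164,78) and (235,81).

```bash
python3 - <<'E'
from h import *
C=cam("wrist");q=lambda p,z:back(C,np.array(p,float)/1.3+(120,0),z).round(4)
print(q([(133,78),(194,78),(164,49),(164,106)],.04));print(q([(204,81),(267,81),(235,53),(235,110)],.04))
print(q([(135,25),(268,29)],.04))
print("hole",q([(121,258),(265,263)],.038))
im=cv2.imread("pics/w9.png");b=cv2.convertScaleAbs(im[0:100,200:360],alpha=3,beta=0);cv2.imwrite("pics/c9.png",cv2.resize(b,None,fx=4,fy=4,interpolation=cv2.INTER_CUBIC))
E
```

```text
[[0.5215 0.0445 0.04  ]
 [0.5858 0.0453 0.04  ]
 [0.5544 0.0728 0.04  ]
 [0.5541 0.0172 0.04  ]]
[[0.5964 0.0426 0.04  ]
 [0.663  0.0436 0.04  ]
 [0.6282 0.07   0.04  ]
 [0.6302 0.0142 0.04  ]]
[[0.5247 0.0949 0.04  ]
 [0.6614 0.0931 0.04  ]]
hole [[ 0.5025 -0.1501  0.038 ]
 [ 0.6717 -0.1537  0.038 ]]
```

View pics/c9.png

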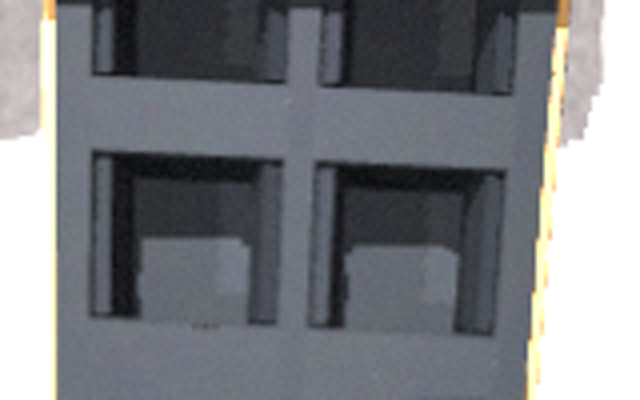

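```bash
python3 - <<'E'
from h import *
C=cam("wrist");q=lambda p,z:back(C,np.array(p,float)/4+(200,0),z)[:,:2]
A=q([(92,152),(284,160),(275,326),(90,317)],.04);B=q([(318,163),(507,170),(495,334),(308,327)],.04);F=q([(92,74),(287,82),(318,85),(516,95)],.04)
print(A.mean(0),B.mean(0),B.mean(0)-A.mean(0));print(F)
d=B.mean(0)-A.mean(0);print(np.degrees(np.arctan2(d[1],d[0])))
h=np.array([.588,-.081]);m=(A.mean(0)+B.mean(0))/2;v=m-h;print(v,np.degrees(np.arctan2(v[1],v[0]))-90)
E
```

```text
[0.55443335 0.04497235] [0.63052095 0.04294798] [ 0.07608759 -0.00202437]
[[0.52358158 0.09579568]
 [0.58861855 0.0942167 ]
 [0.59898038 0.09345841]
 [0.66527913 0.09146309]]
-1.5240414631535932
[0.00447715 0.12496017] -2.051951489351893
```

arm_command(targets=[[[0.5,0,30,10,0,0,7],[0.5,0,60,10,0,0,14],[0.5,0,90,10,0,0,21],[0.5,0,120,10,0,0,28],[0.5,0,150,10,0,0,35],[0.5,0,180,10,0,0,42],[0.5,-10,210,10,0,0,49],[0.5,-20,240,10,0,0,56],[0.5,-30,270,10,0,0,63],[0.5,-40,300,10,0,0,70],[0.5,-50,340,10,0,0,77],[0.5,-60,380,10,0,0,84],[0.5,-70,420,10,0,0,91],[0.5,-80,460,10,0,0,98],[0.5,-83,500,10,0,0,105],[0.5,-83,532,10,0,0,112],[0.5,-83,532,10,0,0,119],[0.5,-83,532,10,0,0,126],[0.5,-83,532,10,0,0,128],[0.5,-83,532,10,0,0,128]]])

```text
t: 23.05
tcp_pos: [0.5101, 0.4089, 0.3392]
ee_rot: [-1.356, -2.834, 0.001]
ft_force: [0.2, -0.4, -0.1]
width: 0.0703
```

arm_command(targets=[[[0.5,0,0,0,0,0,0],[0.5,0,0,0,0,0,0],[0.5,0,0,0,0,0,0],[0.5,0,0,0,0,0,0]]])

```text
t: 23.38
tcp_pos: [0.5104, 0.4086, 0.3394]
ee_rot: [1.361, 2.831, -0.0]
ft_force: [-0.2, -0.1, 0.1]
width: 0.0703
```

```bash
python3 - <<'E'
from h import *
C,im=snap("wrist","w10")
o=robot.observe();print(o["t"],o["tcp_pos"],o["ee_rot"],o["qpos"].round(2),o["ft_force"],o["width"])
cv2.imwrite("pics/m10.png",cv2.resize(im[:290,80:460],None,fx=2,fy=2,interpolation=cv2.INTER_CUBIC)[:,:,::-1])
E
```

```text
23.4333 [0.51041246 0.40863131 0.33942869] [ 1.36093063e+00  2.83141704e+00 -6.93923694e-07] [-1.08  0.43  0.52  1.39 -0.21  1.38  1.69] [-0.01094471 -0.69651883  0.44395737] 0.07097749439722667
```

View pics/m10.png

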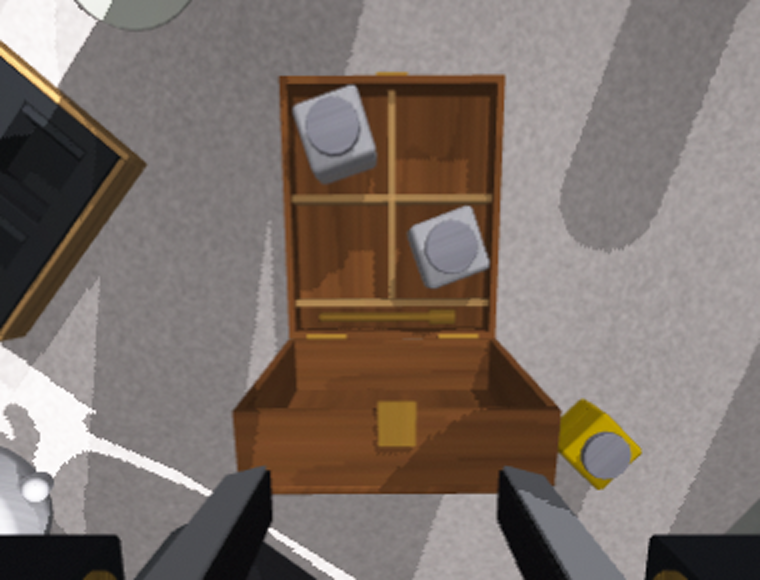

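The view shows the box from behind, with tin caps at (332,126) and (452,247), both turned about 19° to the box, and the two other compartments empty. The yellow tin is outside at (605,455).

```bash
python3 - <<'E'
from h import *
C=cam("wrist");q=lambda p,z:back(C,np.array(p,float)/2+(80,0),z)[:,:2]
P=q([(281,77),(504,77),(291,337),(497,337)],.04);print(P.round(4),np.linalg.norm(P[0]-P[1]),np.linalg.norm(P[0]-P[2]))
v=P[2]+P[3]-P[0]-P[1];a=np.arctan2(v[1],v[0]);c=P.mean(0);print("box",c,np.degrees(a))
R=np.array([[np.cos(a),np.sin(a)],[-np.sin(a),np.cos(a)]])
for n,cap,e in(("front",(332,126),[(294,104),(353,86),(375,153)]),("rear",(452,247),[(410,238),(468,208),(489,266)])):
    t=q([cap],.076)[0];E=q(e,.066);d1=E[1]-E[0];d2=E[2]-E[1]
    print(n,t,(t-c)@R.T,np.degrees(np.arctan2(d1[1],d1[0])),np.degrees(np.arctan2(d2[1],d2[0])),np.linalg.norm(d1),np.linalg.norm(d2),"ctr from diag",(E[0]+E[2])/2)
print("yellow",q([(606,455)],.07),"hinge",c+R.T@[.091,0],"flaptop",c+R.T@[.149,0])
E
```

```text
[[0.3995 0.2303]
 [0.3031 0.3505]
 [0.539  0.343 ]
 [0.4413 0.4649]] 0.15407003026567104 0.17939694684552657
box [0.42073211 0.34716831] 39.25908773183131
front [0.40643142 0.28393192] [-0.05109068 -0.03991357] 144.18301824766263 57.876803160383446 0.0404168167445785 0.04340674009494055 ctr from diag [0.40542533 0.284479  ]
rear [0.41570799 0.39344082] [0.02539241 0.03900785] 155.3202372672744 61.122433377992834 0.044039789301941114 0.041603369713405176 ctr from diag [0.41836878 0.39502887]
yellow [[0.45731857 0.57958898]] hinge [0.4911927  0.40475567] flaptop [0.53610166 0.44145971]
```

arm_command(targets=[[[0.5,-30,-36,0,0,0,6],[0.5,-60,-72,0,0,0,12],[0.5,-85,-102,0,0,0,18],[0.5,-104,-125,-30,0,0,18],[0.5,-104,-125,-70,0,0,18],[0.5,-104,-125,-110,0,0,18],[0.5,-104,-125,-150,0,0,18],[0.5,-104,-125,-190,0,0,18],[0.5,-104,-125,-225,0,0,18],[0.5,-104,-125,-255,0,0,18],[0.5,-104,-125,-272,0,0,18],[0.5,-104,-125,-282,0,0,18],[0.5,-104,-125,-282,0,0,18],[0.5,-104,-125,-282,0,0,18],[-1,-104,-125,-282,0,0,18],[-1,-104,-125,-282,0,0,18],[-1,-104,-125,-282,0,0,18],[-1,-104,-125,-282,0,0,18],[-1,-104,-125,-282,0,0,18]]], force=55)

```text
t: 25.02
tcp_pos: [0.4068, 0.2839, 0.0581]
ee_rot: [0.9, 3.009, 0.002]
ft_force: [-2.0, -0.5, 8.7]
width: 0.0457
```

arm_command(targets=[[[-1,0,0,30,0,0,0],[-1,0,0,70,0,0,0],[-1,0,0,110,0,0,0],[-1,20,-10,140,0,0,-7],[-1,50,-40,150,0,0,-14],[-1,80,-70,150,0,0,-21],[-1,110,-100,150,0,0,-28],[-1,130,-130,150,0,0,-35],[-1,151,-155,150,0,0,-42],[-1,151,-163,150,0,0,-49],[-1,151,-163,150,0,0,-56],[-1,151,-163,120,0,0,-58.5],[-1,151,-163,90,0,0,-58.5],[-1,151,-163,70,0,0,-58.5],[-1,151,-163,55,0,0,-58.5],[-1,151,-163,50,0,0,-58.5],[-1,151,-163,50,0,0,-58.5],[-1,151,-163,50,0,0,-58.5]]])

```text
t: 26.52
tcp_pos: [0.5578, 0.1205, 0.1081]
ee_rot: [2.256, 2.186, 0.001]
ft_force: [-0.1, 0.8, -1.2]
width: 0.0456
```

```bash
python3 - <<'E'
from h import *
C,im=snap("wrist","w11");Cs,ims=snap("scene","s11")
o=robot.observe();print(o["t"],o["tcp_pos"],o["ee_rot"],o["qpos"].round(2),o["ft_force"],o["width"])
b=cv2.convertScaleAbs(ims[210:310,220:340],alpha=1.6);w=cv2.convertScaleAbs(im[60:360,130:430],alpha=1.6)
cv2.imwrite("pics/m11.png",np.hstack([cv2.resize(w,(420,420)),cv2.resize(b,(380,317)) if 0 else cv2.copyMakeBorder(cv2.resize(b,(380,317)),0,103,0,0,0)])[:,:,::-1])
E
```

```text
26.6167 [0.55809256 0.12070305 0.10857838] [2.25586993 2.18557142 0.00227663] [-0.8   0.54  0.69  1.86 -0.44  0.89  1.65] [ 0.32775992  0.13870308 -1.58399833] 0.04543944197563671
```

View pics/m11.png

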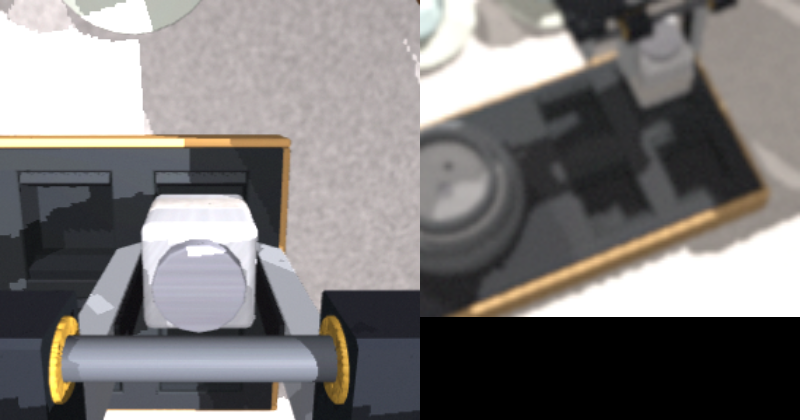

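```bash
python3 - <<'E'
from h import *
C=cam("wrist");q=lambda p,z:back(C,np.array(p,float)/1.4+(130,60),z)[:,:2].round(4)
print("tin",q([(199,285)],.1264),"top back edge corners",q([(143,226),(256,226)],.1164))
print("cut far edge",q([(155,172),(247,172)],.04),"near cutout",q([(18,172),(111,172)],.04),"tray corner",q([(288,138),(275,408)],.038))
E
```

```text
tin [[0.5528 0.1214]] top back edge corners [[0.5324 0.1007]
 [0.5337 0.1437]]
cut far edge [[0.5238 0.0982]
 [0.5253 0.1487]] near cutout [[0.5214 0.0228]
 [0.523  0.074 ]] tray corner [[0.5076 0.1713]
 [0.679  0.1665]]
```

arm_command(targets=[[[-1,2,2,-8,0,0,0],[-1,2,2,-14,0,0,0],[-1,2,2,-18,0,0,0],[-1,2,2,-22,0,0,0],[-1,2,2,-25,0,0,0],[-1,2,2,-25,0,0,0]]])

```text
t: 27.12
tcp_pos: [0.5591, 0.1224, 0.0818]
ee_rot: [-2.256, -2.186, 0.001]
ft_force: [-1.6, 0.4, -2.9]
width: 0.0456
```

arm_command(targets=[[[-1,0,0,-3,0,0,0],[-1,0,0,-6,0,0,0],[-1,0,0,-9,0,0,0],[-1,0,0,-12,0,0,0],[-1,0,0,-14,0,0,0],[-1,0,0,-16,0,0,0],[-1,0,0,-17,0,0,0],[-1,0,0,-17,0,0,0]]])

```text
t: 27.78
tcp_pos: [0.5593, 0.1225, 0.0651]
ee_rot: [-2.256, -2.186, 0.001]
ft_force: [-1.1, 0.1, -4.4]
width: 0.046
```

arm_command(targets=[[[-1,0,0,-1,0,0,0],[-1,0,0,-2,0,0,0],[-1,0,0,-3,0,0,0],[-1,0,0,-3,0,0,0]]])

```text
t: 28.12
tcp_pos: [0.5598, 0.1225, 0.0641]
ee_rot: [-2.256, -2.185, -0.002]
ft_force: [-13.7, -0.8, 36.7]
width: 0.0459
```

arm_command(targets=[[[-1,0,0,2,0,0,0],[0.25,0,0,2,0,0,0],[0.25,0,0,2,0,0,0],[0.25,0,0,2,0,0,0],[0.25,0,0,2,0,0,0],[0.25,0,0,30,0,0,0],[0.25,0,0,70,0,0,0],[0.5,0,0,110,0,0,0],[0.5,0,0,150,0,0,0],[0.5,0,30,190,0,0,7],[0.5,-20,60,210,0,0,14],[0.5,-40,90,210,0,0,21],[0.5,-60,120,210,0,0,28],[0.5,-80,150,210,0,0,35],[0.5,-100,180,210,0,0,42],[0.5,-120,210,210,0,0,49],[0.5,-135,240,210,0,0,56],[0.5,-144,272,210,0,0,56],[0.5,-144,272,210,0,0,56],[0.5,-144,272,210,0,0,56]]])

```text
t: 29.78
tcp_pos: [0.4146, 0.3959, 0.2719]
ee_rot: [-0.962, -2.991, 0.001]
ft_force: [0.5, -0.7, 0.2]
width: 0.0704
```

```bash
python3 - <<'E'
from h import *
Cs,ims=snap("scene","s12");C,im=snap("wrist","w12")
o=robot.observe();print(o["t"],o["tcp_pos"],o["ee_rot"],o["ft_force"],o["width"])
# tin1 cap height check: find bright cap disc near cutout in scene
for z in (.082,.100): print(z,proj(Cs,[.5575,.1215,z]))
g=cv2.cvtColor(ims,cv2.COLOR_RGB2GRAY);print(g[205:245:2,262:300:2])
E
```

```text
29.8833 [0.41599033 0.39377278 0.27227964] [ 9.67685424e-01  2.98841683e+00 -7.26403231e-04] [ 0.2180132  -0.86050389  0.08389783] 0.07061177831435486
0.082 [[294.84115757 230.66486994]]
0.1 [[295.16475534 227.30496643]]
[[137 138 132  99  86  86  86  85  84  82  82  82  81  83  82  83  82  81
   82]
 [135 127 104  83  86  85  85  82  84  84  83  81  83  84  82  83  83  82
   82]
 [101  89  81  84  86  83  83  81  84  82  82  84  83  83  82  83  83  84
   82]
 [ 81 105 106  84  82  83  82  84  83  81  83  84  83  83  83  83  81  83
   81]
 [103 150 155 119  88  80  82  84  84  83  84  85  83  83  85  83  82  82
   82]
 [152 164 159 143 105  83  85  85  84  84  83  83  84  84  83  83  82  82
   81]
 [146 137 117  98  85  85  84  84  84  84  83  83  84  84  85  83  82  83
   84]
 [ 89  95 115  97  84  85  84  84  85  84  84  82  84  84  86  85  83  82
   80]
 [128 143 155 137  92  84  85  86  85  84  85  85  84  83  84  81  76  63
   49]
 [127 119 105 103  87  84  84  86  85  85  84  85  85  82  69  55  46  52
   70]
 [ 85  84  84  83  85  84  86  86  85  85  83  77  68  51  55  66  76  84
   93]
 [ 87  86  85  84  85  85  85  84  81  68  51  42  63  89 119 124 123 124
  125]
 [103  98  88  83  83  82  75  61  42  30  24  55 112 115 145 148 149 149
  150]
 [106 104  94  77  61  45  34  25  26  23  21  59 114 110 141 147 147 146
  146]
 [ 91  77  55  39  25  24  26  27  26  26  22  61  87  98 118 142 145 145
  143]
 [ 40  30  23  23  25  22  25  25  27  25  22  62  79  97  93 101 120 123
  116]
 [ 25  24  23  22  22  21  22  26  26  27  26  59  76  86 104 104  92  99
  129]
 [ 26  24  25  23  19  18  22  27  27  23  23  42  73  80 119 159 147 131
  115]
 [ 22  20  18  19  20  19  18  29  43  30  26  30  60  77  93 120 102  82
   74]
 [ 19  19  20  19  19  21  19  21  40  32  25  25  41  74  76  74  72  72
   73]]
```

arm_command(targets=[[[0.5,0,1,-40,0,0,0],[0.5,0,1,-80,0,0,0],[0.5,0,1,-120,0,0,0],[0.5,0,1,-155,0,0,0],[0.5,0,1,-180,0,0,0],[0.5,0,1,-200,0,0,0],[0.5,0,1,-212,0,0,0],[0.5,0,1,-215,0,0,0],[0.5,0,1,-215,0,0,0],[-1,0,1,-215,0,0,0],[-1,0,1,-215,0,0,0],[-1,0,1,-215,0,0,0],[-1,0,1,-215,0,0,0],[-1,0,1,-215,0,0,0],[-1,0,1,-215,0,0,0]]])

```text
t: 31.13
tcp_pos: [0.416, 0.3959, 0.0583]
ee_rot: [0.966, 2.989, 0.002]
ft_force: [-0.8, -1.4, 8.5]
width: 0.046
```

arm_command(targets=[[[-1,0,0,30,0,0,0],[-1,0,0,70,0,0,0],[-1,0,0,110,0,0,0],[-1,0,-20,140,0,0,0],[-1,20,-50,150,0,0,-7],[-1,45,-80,150,0,0,-14],[-1,70,-110,150,0,0,-21],[-1,95,-140,150,0,0,-28],[-1,120,-170,150,0,0,-35],[-1,145,-200,150,0,0,-42],[-1,170,-230,150,0,0,-49],[-1,195,-255,150,0,0,-56],[-1,218,-276,130,0,0,-56],[-1,218,-276,100,0,0,-56],[-1,218,-276,75,0,0,-56],[-1,218,-276,58,0,0,-56],[-1,218,-276,50,0,0,-56],[-1,218,-276,50,0,0,-56],[-1,218,-276,50,0,0,-56]]])

```text
t: 32.72
tcp_pos: [0.6337, 0.1197, 0.1082]
ee_rot: [2.256, 2.186, 0.001]
ft_force: [1.2, -0.6, -0.6]
width: 0.0457
```

```bash
python3 - <<'E'
from h import *
C,im=snap("wrist","w13")
o=robot.observe();print(o["t"],o["tcp_pos"],o["ee_rot"],o["ft_force"],o["width"])
g=cv2.cvtColor(im,cv2.COLOR_RGB2GRAY)
c=cv2.HoughCircles(cv2.medianBlur(g[180:330,180:370],3),cv2.HOUGH_GRADIENT,1,60,param1=80,param2=20,minRadius=25,maxRadius=45)
c=c[0][:3]+[180,180,0];print(c)
g0=cv2.cvtColor(cv2.imread("pics/w11.png"),cv2.COLOR_BGR2GRAY);c0=cv2.HoughCircles(cv2.medianBlur(g0[180:330,180:370],3),cv2.HOUGH_GRADIENT,1,60,param1=80,param2=20,minRadius=25,maxRadius=45)
print("first tin",c0[0][:3]+[180,180,0], back(C,c[:,:2],.1264))
E
```

```text
32.7667 [0.63408099 0.11969843 0.10875923] [2.25553250e+00 2.18565093e+00 1.97260720e-03] [-0.72426249  0.09749036 -0.58617666] 0.04550453096165383
[[271.5        262.5         34.40000153]]
first tin [[272.5 265.5  35.5]] [[0.62768204 0.1200794  0.1264    ]]
```

arm_command(targets=[[[-1,1,0,-8,0,0,0],[-1,1,0,-14,0,0,0],[-1,1,0,-18,0,0,0],[-1,1,0,-22,0,0,0],[-1,1,0,-26,0,0,0],[-1,1,0,-26,0,0,0]]])

```text
t: 33.27
tcp_pos: [0.6343, 0.1196, 0.0808]
ee_rot: [-2.256, -2.186, 0.001]
ft_force: [0.6, -0.9, -3.0]
width: 0.0466
```

arm_command(targets=[[[-1,0,0,-3,0,0,0],[-1,0,0,-6,0,0,0],[-1,0,0,-9,0,0,0],[-1,0,0,-12,0,0,0],[-1,0,0,-14,0,0,0],[-1,0,0,-16,0,0,0],[-1,0,0,-16,0,0,0]]])

```text
t: 33.85
tcp_pos: [0.6343, 0.1195, 0.065]
ee_rot: [-2.256, -2.186, 0.001]
ft_force: [1.0, 0.4, -1.8]
width: 0.0459
```

arm_command(targets=[[[-1,0,0,-1,0,0,0],[-1,0,0,-2,0,0,0],[-1,0,0,-3,0,0,0],[-1,0,0,-3,0,0,0]]])

```text
t: 34.18
tcp_pos: [0.6347, 0.1195, 0.0642]
ee_rot: [-2.256, -2.186, -0.001]
ft_force: [-10.4, -0.4, 30.7]
width: 0.0457
```

arm_command(targets=[[[-1,0,0,2,0,0,0],[0.25,0,0,2,0,0,0],[0.25,0,0,2,0,0,0],[0.25,0,0,2,0,0,0],[0.25,0,0,2,0,0,0],[0.25,0,0,30,0,0,0],[0.25,0,0,60,0,0,0],[-1,0,0,60,0,0,0],[-1,0,0,60,0,0,0],[-1,0,0,60,0,0,0],[-1,0,0,60,0,0,0],[-1,0,0,60,0,0,0],[-1,0,0,50,0,0,0],[-1,0,0,42,0,0,0],[-1,0,0,37,0,0,0],[-1,0,0,37,0,0,0]]])

```text
t: 35.52
tcp_pos: [0.6337, 0.1194, 0.0975]
ee_rot: [-2.256, -2.185, 0.003]
ft_force: [0.0, 0.8, -0.7]
width: 0.0024
```

arm_command(targets=[[[-1,0,0,-2,0,0,0],[-1,0,0,-3,0,0,0],[-1,0,0,-4,0,0,0],[-1,0,0,-5,0,0,0],[-1,0,0,-5,0,0,0]]])

```text
t: 35.93
tcp_pos: [0.6351, 0.1194, 0.0963]
ee_rot: [2.256, 2.186, 0.003]
ft_force: [-7.9, -0.9, 23.3]
width: 0.0007
```

Contact on the cap at TCP z 0.0963 (0.096 expected) under 23 N, so this tin is fully home. Same check on the other.

arm_command(targets=[[[-1,0,0,30,0,0,0],[-1,-30,1,45,0,0,0],[-1,-60,2,45,0,0,0],[-1,-76,2,40,0,0,0],[-1,-76,2,20,0,0,0],[-1,-76,2,8,0,0,0],[-1,-76,2,5,0,0,0],[-1,-76,2,5,0,0,0]]])

```text
t: 36.6
tcp_pos: [0.5586, 0.1212, 0.0988]
ee_rot: [2.257, 2.186, -0.002]
ft_force: [0.7, -0.8, 0.3]
width: 0.0002
```

arm_command(targets=[[[-1,0,0,-2,0,0,0],[-1,0,0,-3,0,0,0],[-1,0,0,-4,0,0,0],[-1,0,0,-5,0,0,0],[-1,0,0,-5,0,0,0]]])

```text
t: 37.02
tcp_pos: [0.5595, 0.1213, 0.0962]
ee_rot: [2.257, 2.185, 0.003]
ft_force: [-6.9, -1.9, 26.5]
width: 0.0002
```

arm_command(targets=[[[-1,0,0,40,0,0,0],[-1,0,0,80,0,0,0],[-1,0,0,120,0,0,0],[-1,0,0,160,0,0,0],[-1,0,20,200,0,0,0],[-1,0,40,235,0,0,0],[-1,0,80,250,0,0,0],[-1,0,120,250,0,0,0],[-1,0,160,250,0,0,0],[-1,5,200,250,0,0,0],[-1,10,240,250,0,0,0],[-1,15,280,250,0,0,0],[-1,15,320,250,0,0,0],[-1,15,350,250,0,0,0],[-1,15,350,250,0,0,0],[-1,15,350,250,0,0,0]]])

```text
t: 38.35
tcp_pos: [0.5731, 0.473, 0.3435]
ee_rot: [2.253, 2.188, -0.002]
ft_force: [-0.2, -0.2, 0.3]
width: 0.0006
```

```bash
python3 - <<'E'
from h import *
Cs,ims=snap("scene","s14");C,im=snap("wrist","w14")
o=robot.observe();print(o["t"],o["tcp_pos"],o["ee_rot"],o["ft_force"],o["qpos"].round(2))
cv2.imwrite("pics/m14.png",np.hstack([im[100:420],ims[100:420,300:560]])[:,:400+400])
W=np.linalg.inv
print(back(Cs,[(402,238),(388,205)],.2),proj(Cs,[o["tcp_pos"]-np.array([0,0,.014])]))
E
```

```text
38.45 [0.57402762 0.47046332 0.34468661] [ 2.25712274e+00  2.18405940e+00 -4.69778256e-06] [0.24925847 0.29706668 0.46032706] [-1.11  0.66  0.73  1.11 -0.42  1.51  1.07]
[[0.73743057 0.30472368 0.2       ]
 [0.64626169 0.32625633 0.2       ]] [[434.80066822 130.23827667]]
```

arm_command(targets=[[[-1,0,0,-35,0,0,0],[-1,0,0,-70,0,0,0],[-1,0,0,-105,0,0,0],[-1,0,0,-130,0,0,0],[-1,0,0,-146,0,0,0],[-1,-8,-6,-146,0,0,0],[-1,-16,-13,-146,0,0,0],[-1,-20,-16,-146,0,0,0],[-1,-24,-19,-146,0,0,0],[-1,-28,-22,-146,0,0,0],[-1,-32,-25,-146,0,0,0],[-1,-36,-28,-146,0,0,0],[-1,-40,-31,-146,0,0,0]]])

```text
t: 39.53
tcp_pos: [0.5333, 0.4404, 0.1986]
ee_rot: [2.256, 2.186, 0.0]
ft_force: [0.9, 1.6, -0.1]
width: 0.0003
```

arm_command(targets=[[[-1,-5,-4,0,0,0,0],[-1,-10,-8,0,0,0,0],[-1,-15,-12,0,0,0,0],[-1,-20,-16,0,0,0,0],[-1,-25,-20,0,0,0,0],[-1,-30,-24,0,0,0,0],[-1,-35,-28,0,0,0,0],[-1,-40,-32,0,0,0,0]]])

```text
t: 40.2
tcp_pos: [0.4929, 0.4081, 0.1984]
ee_rot: [2.256, 2.186, -0.0]
ft_force: [0.1, 0.2, 0.6]
width: 0.0003
```

arm_command(targets=[[[-1,-6,-5,0,0,0,0],[-1,-12,-10,0,0,0,0],[-1,-18,-14,0,0,0,0],[-1,-24,-19,0,0,0,0],[-1,-24,-19,40,0,0,0],[-1,-24,-19,80,0,0,0],[-1,-24,-19,120,0,0,0],[-1,-24,-19,160,0,0,0],[-1,-44,0,200,0,0,0],[-1,-84,0,220,0,0,0],[-1,-124,30,220,0,0,0],[-1,-124,70,220,0,0,0],[-1,-124,70,220,0,0,0],[-1,-124,70,220,0,0,0],[-1,-124,70,220,0,0,0],[-1,-124,70,220,0,0,0],[-1,-124,70,220,0,0,0],[-1,-124,70,220,0,0,0]]])

```text
t: 41.7
tcp_pos: [0.3701, 0.4777, 0.4186]
ee_rot: [-2.258, -2.184, -0.0]
ft_force: [0.0, 0.1, 0.2]
width: 0.0003
```

```bash
python3 - <<'E'
from h import *
Cs,ims=snap("scene","s15");D,imd=snap("side","d15")
o=robot.observe();print(o["t"],o["tcp_pos"],o["ft_force"])
cv2.imwrite("pics/m15.png",np.hstack([cv2.resize(ims[120:340,170:430],(500,423)),cv2.resize(imd[90:290,180:342],(300,370)) if 0 else cv2.copyMakeBorder(cv2.resize(imd[100:290,185:345],(300,356)),0,67,0,0,0)])[:,:,::-1])
# lid fit changes in scene vs s9 for stack
print(np.abs(cv2.imread("pics/s9.png").astype(int)-ims[:,:,::-1]).mean(2)[225:300,195:245].max())
E
```

```text
41.8 [0.36989109 0.4780545  0.41855999] [-0.2280979  -0.24002776 -1.07833991]
89.33333333333333
```

View pics/m15.png

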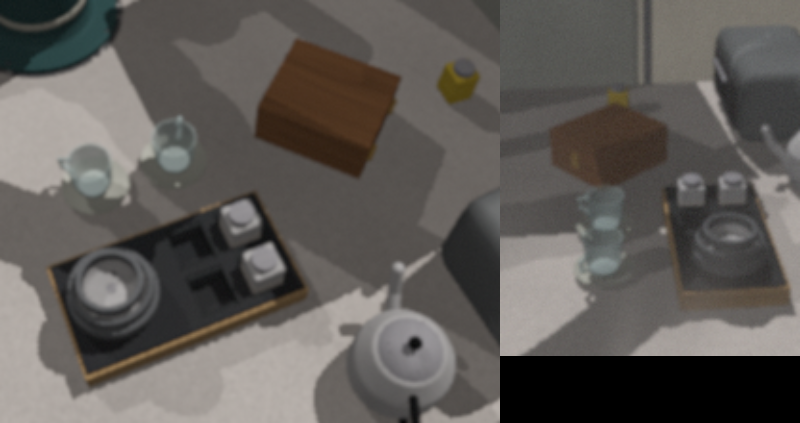

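arm_command(targets=[[[-1,0,0,0,0,0,0],[-1,0,0,0,0,0,0],[-1,0,0,0,0,0,0],[-1,0,0,0,0,0,0],[-1,0,0,0,0,0,0],[-1,0,0,0,0,0,0],[-1,0,0,0,0,0,0],[-1,0,0,0,0,0,0]]])

```text
t: 42.47
tcp_pos: [0.3695, 0.4786, 0.4184]
ee_rot: [2.256, 2.186, -0.0]
ft_force: [-0.5, 0.9, -0.5]
width: 0.0005
```

```bash
python3 - <<'E'
from h import *
Cs,ims=snap("scene","s16");D,imd=snap("side","d16")
a=cv2.imread("pics/s9.png",0);b=cv2.cvtColor(ims,cv2.COLOR_RGB2GRAY);d0=cv2.imread("pics/d15.png",0);d1=cv2.cvtColor(imd,cv2.COLOR_RGB2GRAY)
e=lambda i:np.float32(cv2.Canny(i,40,120))
s=np.s_[240:290,200:250];print("stack shift vs s9",cv2.phaseCorrelate(e(a)[s].copy(),e(b)[s].copy(),cv2.createHanningWindow((50,50),cv2.CV_32F)))
print("side d15-d16",np.abs(d0.astype(int)-d1)[100:290,185:345].max())
for h,R,n in((.026,62,"a"),(.044,56,"b"),(.062,44,"d")):
    best=[];g=b.astype(np.float32);t=np.linspace(0,2*np.pi,120)
    def ring(c,r):
        p=proj(Cs,np.c_[c[0]+r*np.cos(t),c[1]+r*np.sin(t),np.full(120,h+.046)]).astype(np.float32);return cv2.remap(g,p[:,0][None],p[:,1][None],1)[0].mean()
    r=R/1000;print(n,max((ring((x,y),r-.004)-ring((x,y),r+.005),round(x,4),round(y,4)) for x in np.arange(.575,.606,.002) for y in np.arange(-.1,-.06,.002)))
# cups moved? vs first frame
z=cv2.imread("pics/scene0.png",0);s=np.s_[185:235,195:280];print("cups shift",cv2.phaseCorrelate(e(z)[s].copy(),e(b)[s].copy(),cv2.createHanningWindow((85,50),cv2.CV_32F)))
P=proj(Cs,[[.30,.35,.084]]);print(robot.observe()["t"])
E
```

```text
stack shift vs s9 ((0.09556600220078337, 0.28231143513682966), 0.8631180473327636)
side d15-d16 22
a (np.float32(34.557762), np.float64(0.587), np.float64(-0.082))
b (np.float32(25.920025), np.float64(0.585), np.float64(-0.082))
d (np.float32(39.132797), np.float64(0.583), np.float64(-0.082))
cups shift ((-0.10856309341158266, 0.08389269469574856), 0.7590211715698242)
42.5667
```

Stack, cups and box are all still and in place. Handing in.

```bash
python3 -c "
from rig import job; print(job.sign_off())"
```

```text
the job is handed in; nothing more can be done
None
```

The job is done and handed in at 42.6 s of simulated time. The sign-off gave no verdict.

- **Lids:** The three lids present (124, 112 and 88 mm) are nested in order of size, hollow side up, with the largest's knob in the round hole. A last fit in the scene camera put their centres within about 4 mm of each other. That is within camera error, and the stack had not shifted since nesting.
- **Tins:** Both tins from the tea box are in the two cutouts at the +y end. I pressed each down to a hard stop at the expected height. I then pressed each cap again with 23 to 27 N, and the tops were at 82 mm, which is fully home. While I lowered them in the grip, the force reading did not show the roughly 10 N of foam resistance I expected; only the stop at the bottom showed clearly.
- **Tea box and cups:** The last picture shows the flap shut. The cups and saucers showed no shift from the first picture, and I left the yellow tin alone.

The scene and wrist cameras disagreed by 3 to 12 mm on the lids' starting positions, so I relied on the close wrist views.

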